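# Carry a tacky painted disc on a lifter to the curing lamp

## Task

Both painted discs are still tacky, so nothing but the lifter may touch them: take the yellow-handled lifter, lift the green disc off its drying rack on the flat blade, carry it level, and lower it gently onto the two rails of the white lamp cradle, centred there so that it lies flat and holds the red switch pin down. Then draw the lifter out and stand it flat on the bench, clear of the cradle, and let go. Leave the orange disc and everything else on the bench where they are.

Things in the scene. Friction and masses are not known exactly. Their poses are not given: they have to be found in the camera images.
- lifter: Flat lifter, loose, standing on its blade. Origin: blade's underside, below the grip point; x to the blade's tip, z up. Steel blade 185 long (x -55 to +130), 46 wide, 3 thick. Yellow bar handle above its rear: x -45 to +29, 24 wide (y), z 36 to 62, on two 12 mm posts at x -32 and +16. 0.28 kg, mass centre near x +20. A disc centred at x +85 clears the fingers.
- lifter_handle (a point): Grip point of the lifter's handle: middle of the bar, at x 0, y 0, z +49 of the lifter
- lifter_load (a point): Place for the disc's centre on the blade's upper face: x +85, y 0, z +3 of the lifter
- green_disc: Green painted aluminium disc, 100 diameter, 8 thick, about 0.16 kg, three small dark bolt marks on top; origin at the centre of its underside. Starts on rack_green, up to 6 mm off centre. It slides and tips freely.
- orange_disc: Orange disc of the same size, on rack_orange; to be left alone
- rack_green: Drying rack, fixed, under the green disc. Origin under its centre at bench level. Two wooden rails along x, 100 long, 14 wide, tops at 45, 70 apart inside (centres y -42, +42), on a base plate 106 (x) by 104, 8 high. Empty between the rails from z 8 to the disc at z 45; open at both ends: a blade goes in under the disc along +x from the -x end, which faces the robot.
- rack_orange: The same kind of rack, under the orange disc
- cradle: Curing lamp cradle, fixed, with the same base and two rails as the racks (white), open at its -x end. Origin under the centre of the rails at bench level; x along the rails away from the open end. A lamp bar 116 wide, 112 high, stands across its far end at x +65 to +90.
- cradle_seat (a point): Where the centre of the disc's underside belongs: midway between the cradle's rails and midway along them, 45 above the bench (level with the rail tops)
- pin (a joint): Red switch pin, 10 diameter, in the middle of the cradle's +y rail (at x 0, y +42), standing 5 above the rail's top. 0 = up; about 0.005 (m) when a disc lies flat on both rails. Light spring: about 0.35 N holds it down, the disc's own weight is ample.
- mug: Pink mug, 82 diameter, 95 high, origin under its centre; to be left alone
- spray_can: Spray can, 66 diameter, 190 high, origin under its centre; to be left alone
- wrench: Steel wrench lying along its x, among the racks; to be left alone
- screwdriver: Screwdriver lying along its x; to be left alone
- tape_roll: Blue roll of tape lying flat, 68 diameter, 24 high; to be left alone
- tape_measure: Yellow tape measure, 65 by 65, 36 high; to be left alone
- offcut: Wood offcut 160 by 70, 45 high; to be left alone
Mind the look-alikes: they are no part of the job. Leave any purple look-alike of the lifter alone.

How it is judged:
By the outcome, as a careful person would: the job done as asked, in the order asked, and still so for the second after the job is handed in, with the robot touching nothing.
It also fails if it takes over 72 s, if anything falls off the work surface, if the arm or the gripper's body presses on something with over 40 N, if the wrist force passes 120 N, or if a joint passes its speed limit or range.

## Robot

A 6-joint arm with a two-finger parallel gripper is mounted at the origin on the work surface. World frame = base frame: x ahead of the robot, y to its left, z up, the work surface at z = 0. Lengths are in mm, angles in rad, forces in N, time in s.
With the tool pointing down it reaches from about 275 to 1000 mm from the base axis. Payload 8.4 kg.
Tool frame: the origin (TCP) lies at the very end of the fingers, on their centre line; the grasp point (between the pads) lies 19 mm behind it (r.tcp_to_grasp is the distance from the TCP to the grasp point, in mm); z points along the fingers, y is the line along which they close (so a half turn about z gives the same grasp; the last joint's range is limited). The gripper opens to 85 mm and grips with 20 to 120 N. Pads are 22 mm wide; open, the fingers measure 114 mm over their backs; the gripper's body (76 mm by 85 mm) begins 54 mm behind the grasp point. The pads swing forward as they close: fully open they stand 13 mm farther back than shut.
Start: joints at [1.305, 0.353, 1.633, -0, 1.155, -0.002], TCP at [162.968, 603.382, 231.281] pointing down, gripper open.
Joint ranges: [-2.63, 2.63], [-0.92, 2.1], [0.06, 2.66], [-1.3, 4.44], [0, 2.69], [-3.02, 3.02]. Speed limits (rad/s): [2.22, 2.22, 2.79, 3.14, 3.14, 3.14].

## Interface

Orientations are given as [roll, pitch, yaw] about the fixed x, y, z axes, in that order (R = Rz(yaw) Ry(pitch) Rx(roll)).
In Python, from rig import r gives the robot as it stands. The module is installed in compiled form; this text tells all that it offers.
- The arm moves only by the tool play_rows, never from a script. Its argument "rows" is a list of rows, each an object with "dp": the shift along the tool's x, y, z in units of 40 mm (1.0 is 40 mm), a list of three; "turn": the turn, a rotation vector about the tool's x, y, z in units of 6 degrees (1.0 is 6 degrees), a list of three; "fingers": the closure, from 0 (fully open) to 1 (shut). In form: [{"dp": [tx, ty, tz], "turn": [wx, wy, wz], "fingers": fingers}, ...]. A call has 1 to 5 rows; each row shifts and turns the commanded pose from where the row before left it, along the tool's axes as they then stand; what a row does not reach is not made up. A row lasts 1/12 s, in which the tool goes at most 41.7 mm and 7.16 degrees, less where a joint would pass 70% of its speed; a pose out of reach is approached as far as the arm can. A call is refused whole if a number of a shift passes 1 or a number of a turn 1, either way. A call with a gripper value outside its range is refused whole. The fingers move at their own pace and stop on an object; "force" is the grip in N (left out, the last holds). Time passes only in rows, so rows that do not move let the fingers close. It gives the time, the measured TCP pose, the force, the opening and the grip force at its end, in the units of the state.
- r.sense(): the state, without advancing time (a new reading comes with each control period).
- r.grab_frame(name): name is "scene" or "top" or "wrist"; returns a dict with "pixels" (420x560x3 uint8, red, green, blue), "fx", "fy", "cx", "cy" (pixels), "dist" ([k1, k2, p1, p2, k3] as OpenCV has them; the pictures are not rectified), "pose" (4x4, takes a point from camera to world coordinates). Camera axes: x right, y down, z forward; pixel columns grow to the right and rows downward; lengths in mm; the calibration is good to about 2 mm. A picture is of the moment at which its call begins. There is no depth.
- r.sign_off(): hands the job in; it is judged then, once.
The state is a dict: "clock": time; "qpos": joint angles; "qvel": joint speeds; "joint_efforts": joint torques, N m; "eef_pos": TCP position; "tcp_rot": TCP orientation; "contact_force": force on the tool from outside, world axes, zero at the start; "wrist_torque": the same for the moment, N m; "opening": opening from 0.0 (shut) to 1.0 (fully open); "grasp_force": force on a finger pad.
Only numpy, scipy, OpenCV 4.12 (cv2) and the standard library are available. Lean on these libraries where they do the work, as an engineer would, in place of code of your own. Each camera call takes 0.05 s, during which the arm holds its last target. There are 200 camera calls.

## Working session

There is one attempt and no reset: what is moved stays moved. The work goes in short steps, Python scripts to look and compute and a tool call to move; the robot and the scene stay as the last step left them, time stands still between calls to the robot, and variables do not carry over. Pictures are saved under pics/ and viewed, at most 11 in all, crops included, and the job is handed in when it is done.

Besides the shell and the picture viewer there is one more tool, called after ">>>" as name(argument=value, ...) on one line, values as JSON. play_rows: Moves the arm, as the interface text tells. Its arguments: {"type":"object","properties":{"rows":{"type":"array"},"force":{"type":"number"}},"required":["rows"]}

```bash
mkdir -p pics; cat > h.py <<'E'
import numpy as np, cv2
from rig import r
def grab(n,f=None):
    g=r.grab_frame(n)
    if f: cv2.imwrite('pics/'+f,g['pixels'][:,:,::-1])
    return g
def K(g): return np.array([[g['fx'],0,g['cx']],[0,g['fy'],g['cy']],[0,0,1.]])
def px2w(g,uv,z):
    uv=np.array(uv,float).reshape(-1,1,2)
    n=cv2.undistortPoints(uv,K(g),np.array(g['dist'],float)).reshape(-1,2)
    P=np.array(g['pose']); d=np.c_[n,np.ones(len(n))]@P[:3,:3].T; o=P[:3,3]
    return o+d*((np.broadcast_to(z,len(n))-o[2])/d[:,2])[:,None]
def w2px(g,X):
    P=np.linalg.inv(np.array(g['pose'])); X=np.atleast_2d(X).astype(float)
    return cv2.projectPoints(X,cv2.Rodrigues(P[:3,:3])[0],P[:3,3],K(g),np.array(g['dist'],float))[0].reshape(-1,2)
E
python3 - <<'E'
from h import *
import pickle
a=grab('scene');b=grab('top')
pickle.dump((a,b),open('g0.pkl','wb'))
cv2.imwrite('pics/top0.png',cv2.resize(b['pixels'][:,:,::-1],(800,600),interpolation=cv2.INTER_CUBIC))
cv2.imwrite('pics/sc0.png',cv2.resize(a['pixels'][:,:,::-1],(800,600),interpolation=cv2.INTER_CUBIC))
for g in(a,b): print(np.round(g['pose'],3),g['fx'],g['dist'])
print(r.sense())
E
```

```text
[[ 6.790000e-01  5.730000e-01 -4.580000e-01  1.227481e+03]
 [ 7.340000e-01 -5.420000e-01  4.100000e-01 -4.991330e+02]
 [-1.400000e-02 -6.150000e-01 -7.890000e-01  1.080402e+03]
 [ 0.000000e+00  0.000000e+00  0.000000e+00  1.000000e+00]] 501.1617327110163 [-0.05741762  0.          0.          0.          0.        ]
[[ 1.500000e-02 -9.900000e-01  1.430000e-01  4.260780e+02]
 [-1.000000e+00 -1.300000e-02  1.900000e-02  7.753000e+00]
 [-1.700000e-02 -1.430000e-01 -9.900000e-01  1.281641e+03]
 [ 0.000000e+00  0.000000e+00  0.000000e+00  1.000000e+00]] 488.96913085644894 [-0.0925612  0.         0.         0.         0.       ]
{'clock': 0.1, 'qpos': array([ 1.30459786e+00,  3.53590037e-01,  1.63405973e+00,  5.52129826e-05,
        1.15522300e+00, -2.38225158e-03]), 'qvel': array([ 0.00011208, -0.00068137, -0.00203832, -0.00165654, -0.00087735,
        0.0013227 ]), 'joint_efforts': array([-3.17028216e-04, -6.06360340e+01, -3.42819178e+01,  7.45340941e-06,
        3.94377188e-03,  2.21681029e-05]), 'eef_pos': array([162.83702468, 602.96295411, 230.62981619]), 'tcp_rot': array([-3.14031266e+00, -5.35343761e-05,  2.87775408e+00]), 'contact_force': array([-0.0189722 ,  0.71648052,  0.97666498]), 'wrist_torque': array([ 0.01196053, -0.01447802, -0.06157917]), 'grasp_force': 0.0, 'opening': 1.0013560472571366}
```

View pics/top0.png

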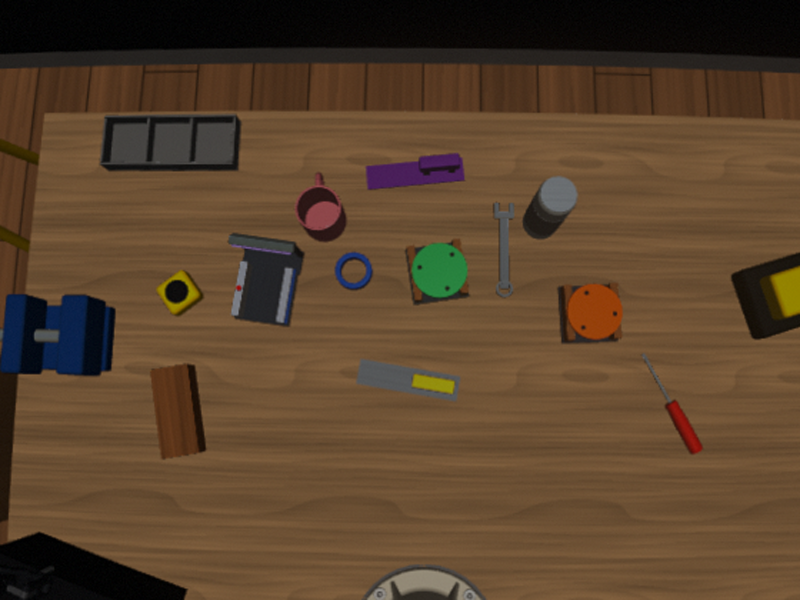

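View pics/sc0.png

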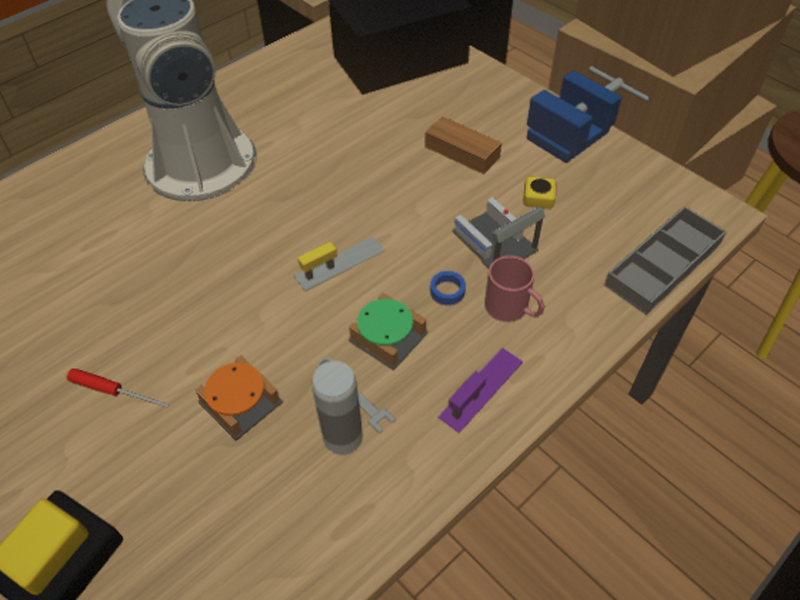

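Picture 1 (top): the lifter could be the yellow-handled one at (410,380) or the purple look-alike at (415,172). I choose the yellow one; its handle is at (433,384) and its tip points left. The discs are green (440,270) and orange (594,311), and the cradle is at (267,282) with its pin at (239,288). Picture 2 (scene) agrees: yellow handle (317,257), green disc (385,321), cradle (495,235). Next is one close montage to check and measure these.

```bash
python3 - <<'E'
from h import *
import pickle
a,b=pickle.load(open('g0.pkl','rb'))
im=b['pixels'][:,:,::-1]
def crop(u,v,w,h,s): return cv2.resize(im[v:v+h,u:u+w],None,fx=s,fy=s,interpolation=cv2.INTER_CUBIC)
# tiles 400x300 at x5: 80x60 px
A=crop(245,240,80,50,5);B=crop(275,160,60,60,5);C=crop(155,158,62,75,5)
M=np.zeros((600,800,3),np.uint8)
M[:250,:400]=A;M[:300,400:700]=B;M[225+0:600,0:310]=0;M[225+30:600,0:310]=C[:345];
cv2.imwrite('pics/m.png',M)
hsv=cv2.cvtColor(im,cv2.COLOR_BGR2HSV)
def seg(lo,hi,box):
    m=cv2.inRange(hsv,np.array(lo),np.array(hi));k=np.zeros_like(m);x,y,w,h=box;k[y:y+h,x:x+w]=m[y:y+h,x:x+w]
    c=max(cv2.findContours(k,0,1)[0],key=cv2.contourArea);return k,c
k,c=seg((22,120,80),(35,255,255),(245,240,90,50)); R=cv2.minAreaRect(c);p=cv2.boxPoints(R);print('handle',R,px2w(b,p,62).round(1),px2w(b,[R[0]],62).round(1))
k,c=seg((45,100,50),(85,255,255),(270,150,80,80)); e=cv2.fitEllipse(c);print('green',e,px2w(b,[e[0]],53).round(1))
k,c=seg((0,150,80),(8,255,255),(160,195,15,15));mm=cv2.moments(k);uv=[mm['m10']/mm['m00'],mm['m01']/mm['m00']];print('pin',uv,px2w(b,[uv],50).round(1))
E
```

```text
handle ((302.8171081542969, 268.2030334472656), (29.601430892944336, 9.500264167785645), 10.007980346679688) [[441.7  27.3  62. ]
 [464.8  23.6  62. ]
 [453.1 -48.8  62. ]
 [430.1 -44.9  62. ]] [[447.4 -10.7  62. ]]
green ((307.2235107421875, 188.7942352294922), (37.95740509033203, 38.283302307128906), 125.51368713378906) [[649.  -19.9  53. ]]
pin [166.66666666666666, 201.11111111111111] [[613.2 341.1  50. ]]
```

View pics/m.png

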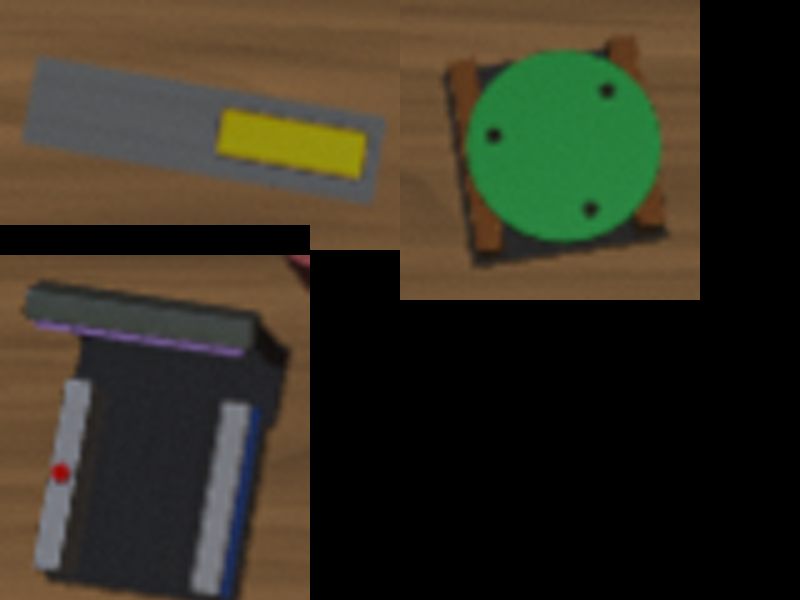

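```bash
cat > fit.py <<'E'
from h import *
from scipy.optimize import least_squares
def fit(g,L,uv,x0):
    L=np.array(L,float);uv=np.array(uv,float)
    def T(p): c,s=np.cos(p[2]),np.sin(p[2]);return np.c_[p[0]+c*L[:,0]-s*L[:,1],p[1]+s*L[:,0]+c*L[:,1],L[:,2]]
    s=least_squares(lambda p:(w2px(g,T(p))-uv).ravel(),x0,x_scale=[10,10,.1]);return s.x,np.abs(s.fun).max()
E
python3 - <<'E'
from fit import *
import pickle
a,b=pickle.load(open('g0.pkl','rb'))
f=lambda P,u0,v0,x0,y0:[((x-x0+.5)/5-.5+u0,(y-y0+.5)/5-.5+v0) for x,y in P]
rail=[(-50,49,45),(-50,35,45),(50,49,45),(50,35,45),(-50,-35,45),(-50,-49,45),(50,-35,45),(50,-49,45)]
print('rack',fit(b,rail,f([(476,250),(501,250),(450,62),(475,60),(640,226),(664,222),(610,40),(634,37)],275,160,400,0),[649,-20,0]))
print('cradle',fit(b,rail+[(0,42,50)],f([(34,569),(61,570),(67,381),(91,381),(190,592),(217,595),(223,403),(250,403),(61,473)],155,158,0,255),[620,300,-.1]))
bl=[(130,-23,3),(-55,-23,3),(130,23,3),(-55,23,3),(29,-12,62),(-45,-12,62),(29,12,62),(-45,12,62)]
print('lifter',fit(b,bl,f([(40,57),(385,120),(22,140),(372,205),(222,108),(367,130),(217,155),(361,180)],245,240,0,0),[448,-3,1.41]))
R=cv2.Rodrigues
print(r.sense()['tcp_rot'])
E
```

```text
rack (array([ 6.52033420e+02, -1.65624274e+01,  1.58310879e-01]), np.float64(0.4683475512706252))
cradle (array([ 6.07357040e+02,  2.99601444e+02, -1.26677365e-01]), np.float64(0.4480767141773754))
lifter (array([448.44087357,  -3.2771054 ,   1.40873631]), np.float64(0.558286256045676))
[-3.14031266e+00 -5.35343761e-05  2.87775408e+00]
```

Cradle, rack and lifter are all located, and the crop confirms the yellow-handled lifter. I'll turn first, then travel to a point above the handle.

>>> play_rows(rows=[{"dp": [0, 0, 0], "turn": [0, 0, 0.935], "fingers": 0}, {"dp": [0, 0, 0], "turn": [0, 0, 0.935], "fingers": 0}, {"dp": [0, 0, 0], "turn": [0, 0, 0.935], "fingers": 0}, {"dp": [0, 0, 0], "turn": [0, 0, 0.935], "fingers": 0}, {"dp": [0, 0, 0], "turn": [0, 0, 0.935], "fingers": 0}])

```text
clock: 0.52
eef_pos: [162.9, 603.1, 230.8]
tcp_rot: [-3.141, 0.0, 2.383]
contact_force: [-0.8, 1.2, -0.3]
opening: 0.997
grasp_force: 0.0
```

>>> play_rows(rows=[{"dp": [0, 0, 0], "turn": [0, 0, 0.935], "fingers": 0}, {"dp": [0, 0, 0], "turn": [0, 0, 0.935], "fingers": 0}, {"dp": [0, 0, 0], "turn": [0, 0, 0.935], "fingers": 0}, {"dp": [0, 0, 0], "turn": [0, 0, 0.935], "fingers": 0}, {"dp": [0, 0, 0], "turn": [0, 0, 0.935], "fingers": 0}])

```text
clock: 0.93
eef_pos: [162.9, 603.1, 230.8]
tcp_rot: [-3.141, 0.001, 1.894]
contact_force: [0.2, -0.0, 0.4]
opening: 1.005
grasp_force: 0.0
```

>>> play_rows(rows=[{"dp": [0, 0, 0], "turn": [0, 0, 0.935], "fingers": 0}, {"dp": [0, 0, 0], "turn": [0, 0, 0.935], "fingers": 0}, {"dp": [0, 0, 0], "turn": [0, 0, 0.935], "fingers": 0}, {"dp": [0, 0, 0], "turn": [0, 0, 0.935], "fingers": 0}, {"dp": [0, 0, 0], "turn": [0, 0, 0.935], "fingers": 0}])

```text
clock: 1.35
eef_pos: [162.9, 603.1, 230.8]
tcp_rot: [-3.142, 0.001, 1.404]
contact_force: [0.2, -0.2, -0.4]
opening: 1.002
grasp_force: 0.0
```

>>> play_rows(rows=[{"dp": [-0.69, 0.4745, 0.138], "turn": [0, 0, 0], "fingers": 0}, {"dp": [-0.69, 0.4745, 0.138], "turn": [0, 0, 0], "fingers": 0}, {"dp": [-0.69, 0.4745, 0.138], "turn": [0, 0, 0], "fingers": 0}, {"dp": [-0.69, 0.4745, 0.138], "turn": [0, 0, 0], "fingers": 0}, {"dp": [-0.69, 0.4745, 0.138], "turn": [0, 0, 0], "fingers": 0}])

```text
clock: 1.77
eef_pos: [234.6, 450.2, 203.1]
tcp_rot: [-3.141, 0.001, 1.41]
contact_force: [0.5, -0.3, 0.5]
opening: 1.001
grasp_force: 0.0
```

>>> play_rows(rows=[{"dp": [-0.69, 0.4745, 0.138], "turn": [0, 0, 0], "fingers": 0}, {"dp": [-0.69, 0.4745, 0.138], "turn": [0, 0, 0], "fingers": 0}, {"dp": [-0.69, 0.4745, 0.138], "turn": [0, 0, 0], "fingers": 0}, {"dp": [-0.69, 0.4745, 0.138], "turn": [0, 0, 0], "fingers": 0}, {"dp": [-0.69, 0.4745, 0.138], "turn": [0, 0, 0], "fingers": 0}])

```text
clock: 2.18
eef_pos: [306.0, 298.8, 175.8]
tcp_rot: [-3.142, 0.0, 1.409]
contact_force: [0.8, -0.3, 0.1]
opening: 1.002
grasp_force: 0.0
```

>>> play_rows(rows=[{"dp": [-0.69, 0.4745, 0.138], "turn": [0, 0, 0], "fingers": 0}, {"dp": [-0.69, 0.4745, 0.138], "turn": [0, 0, 0], "fingers": 0}, {"dp": [-0.69, 0.4745, 0.138], "turn": [0, 0, 0], "fingers": 0}, {"dp": [-0.69, 0.4745, 0.138], "turn": [0, 0, 0], "fingers": 0}, {"dp": [-0.69, 0.4745, 0.138], "turn": [0, 0, 0], "fingers": 0}])

```text
clock: 2.6
eef_pos: [377.5, 147.3, 148.2]
tcp_rot: [3.142, -0.0, 1.409]
contact_force: [0.8, 1.0, -0.8]
opening: 0.996
grasp_force: 0.0
```

>>> play_rows(rows=[{"dp": [-0.69, 0.4745, 0.138], "turn": [0, 0, 0], "fingers": 0}, {"dp": [-0.69, 0.4745, 0.138], "turn": [0, 0, 0], "fingers": 0}, {"dp": [-0.69, 0.4745, 0.138], "turn": [0, 0, 0], "fingers": 0}, {"dp": [-0.69, 0.4745, 0.138], "turn": [0, 0, 0], "fingers": 0}, {"dp": [-0.69, 0.4745, 0.138], "turn": [0, 0, 0], "fingers": 0}])

```text
clock: 3.02
eef_pos: [449.0, -4.3, 120.5]
tcp_rot: [-3.141, -0.0, 1.409]
contact_force: [0.7, 0.5, -0.5]
opening: 0.999
grasp_force: 0.0
```

>>> play_rows(rows=[{"dp": [0, 0, 0], "turn": [0, 0, 0], "fingers": 0}, {"dp": [0, 0, 0], "turn": [0, 0, 0], "fingers": 0}])

```text
clock: 3.18
eef_pos: [448.8, -3.9, 120.4]
tcp_rot: [-3.141, 0.0, 1.406]
contact_force: [0.3, 1.2, -0.1]
opening: 0.998
grasp_force: 0.0
```

```bash
python3 - <<'E'
from h import *
g=grab('wrist','w1.png');s=r.sense();print(s['eef_pos'],s['tcp_rot'],s['clock'],s['qpos'])
L=np.array([(130,-23,3),(130,23,3),(29,-12,62),(-45,-12,62),(29,12,62),(-45,12,62)],float)
c,q=np.cos(1.4087),np.sin(1.4087)
print(w2px(g,np.c_[448.4+c*L[:,0]-q*L[:,1],-3.3+q*L[:,0]+c*L[:,1],L[:,2]]).round(1))
hsv=cv2.cvtColor(g['pixels'],cv2.COLOR_RGB2HSV)
k=cv2.inRange(hsv,np.array((22,120,60)),np.array((35,255,255)))
c=max(cv2.findContours(k,0,1)[0],key=cv2.contourArea);R=cv2.minAreaRect(c);print(R,px2w(g,cv2.boxPoints(R),62).round(1),px2w(g,[R[0]],62))
E
```

```text
[448.23792659  -2.89597358 120.49375823] [-3.14023871e+00 -8.26736156e-06  1.40704880e+00] 3.2333 [-9.97187780e-03  2.33409982e-01  2.09916444e+00  2.97507153e-04
  8.10354948e-01  1.53570449e-01]
[[303.5  51.4]
 [246.4  51.6]
 [292.5 187.5]
 [291.3 284.6]
 [257.6 187.6]
 [259.5 284.6]]
((276.5, 232.5), (97.0, 31.0), 90.0) [[444.   29.4  62. ]
 [464.9  25.9  62. ]
 [453.9 -46.8  62. ]
 [430.9 -43.   62. ]] [[448.73419412  -6.94131362  62.        ]]
```

View pics/w1.png

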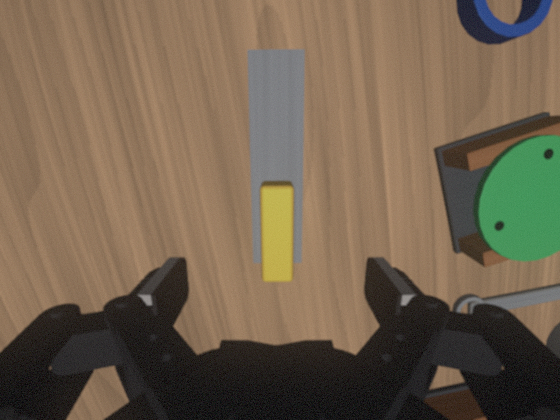

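The wrist picture shows the yellow handle centred between the fingers at (277,232), with the blade tip at (276,50). The pose agrees to about 2 mm, so I'll go down and grip.

>>> play_rows(rows=[{"dp": [0.01, 0, 0.452], "turn": [0, 0, 0], "fingers": 0}, {"dp": [0.01, 0, 0.452], "turn": [0, 0, 0], "fingers": 0}, {"dp": [0.01, 0, 0.452], "turn": [0, 0, 0], "fingers": 0}, {"dp": [0.01, 0, 0.452], "turn": [0, 0, 0], "fingers": 0}, {"dp": [0.01, 0, 0.452], "turn": [0, 0, 0], "fingers": 0}])

```text
clock: 3.65
eef_pos: [448.5, 0.8, 30.0]
tcp_rot: [3.142, -0.0, 1.411]
contact_force: [0.0, -0.2, 0.1]
opening: 0.999
grasp_force: 0.0
```

>>> play_rows(rows=[{"dp": [0, 0, 0], "turn": [0, 0, 0], "fingers": 0.4}, {"dp": [0, 0, 0], "turn": [0, 0, 0], "fingers": 0.6}, {"dp": [0, 0, 0], "turn": [0, 0, 0], "fingers": 0.8}, {"dp": [0, 0, 0], "turn": [0, 0, 0], "fingers": 1}, {"dp": [0, 0, 0], "turn": [0, 0, 0], "fingers": 1}], force=110)

```text
clock: 4.07
eef_pos: [449.8, -0.3, 31.5]
tcp_rot: [3.14, -0.0, 1.409]
contact_force: [0.9, -0.4, -0.4]
opening: 0.301
grasp_force: 0.0
```

>>> play_rows(rows=[{"dp": [0, 0, 0], "turn": [0, 0, 0], "fingers": 1}, {"dp": [0, 0, 0], "turn": [0, 0, 0], "fingers": 1}, {"dp": [0, 0, 0], "turn": [0, 0, 0], "fingers": 1}, {"dp": [0, 0, 0], "turn": [0, 0, 0], "fingers": 1}, {"dp": [0, 0, 0], "turn": [0, 0, 0], "fingers": 1}])

```text
clock: 4.48
eef_pos: [449.9, -0.4, 31.7]
tcp_rot: [3.14, -0.001, 1.409]
contact_force: [-1.3, 1.5, 9.0]
opening: 0.261
grasp_force: 107.8
```

>>> play_rows(rows=[{"dp": [0, 0, -0.15], "turn": [0, 0, 0], "fingers": 1}, {"dp": [0, 0, -0.25], "turn": [0, 0, 0], "fingers": 1}, {"dp": [0, 0, -0.25], "turn": [0, 0, 0], "fingers": 1}, {"dp": [0, 0, -0.25], "turn": [0, 0, 0], "fingers": 1}, {"dp": [0, 0, -0.1], "turn": [0, 0, 0], "fingers": 1}])

```text
clock: 4.9
eef_pos: [449.9, -0.6, 72.4]
tcp_rot: [3.139, -0.0, 1.409]
contact_force: [-0.0, 0.6, -3.7]
opening: 0.261
grasp_force: 108.2
```

>>> play_rows(rows=[{"dp": [-0.17, 0, 0], "turn": [0, 0, 0], "fingers": 1}, {"dp": [-0.33, -0.01, 0], "turn": [0, 0, 0], "fingers": 1}, {"dp": [-0.35, -0.01, 0], "turn": [0, 0, 0], "fingers": 1}, {"dp": [-0.33, -0.01, 0], "turn": [0, 0, 0], "fingers": 1}, {"dp": [-0.17, 0, 0], "turn": [0, 0, 0.3], "fingers": 1}])

```text
clock: 5.32
eef_pos: [438.5, -54.9, 70.3]
tcp_rot: [-3.141, 0.0, 1.377]
contact_force: [-0.0, -0.1, -2.2]
opening: 0.262
grasp_force: 108.2
```

>>> play_rows(rows=[{"dp": [0, 0, 0], "turn": [0, 0, 0.8], "fingers": 1}, {"dp": [0, 0, 0], "turn": [0, 0, 0.9], "fingers": 1}, {"dp": [0, 0, 0], "turn": [0, 0, 0.9], "fingers": 1}, {"dp": [0, 0, 0], "turn": [0, 0, 0.9], "fingers": 1}, {"dp": [0, 0, 0], "turn": [0, 0, 0.9], "fingers": 1}])

```text
clock: 5.73
eef_pos: [439.0, -53.9, 70.3]
tcp_rot: [-3.141, 0.0, 0.91]
contact_force: [0.3, -0.4, -2.7]
opening: 0.264
grasp_force: 108.2
```

>>> play_rows(rows=[{"dp": [0, 0, 0], "turn": [0, 0, 0.9], "fingers": 1}, {"dp": [0, 0, 0], "turn": [0, 0, 0.9], "fingers": 1}, {"dp": [0, 0, 0], "turn": [0, 0, 0.9], "fingers": 1}, {"dp": [0, 0, 0], "turn": [0, 0, 0.9], "fingers": 1}, {"dp": [0, 0, 0], "turn": [0, 0, 0.9], "fingers": 1}])

```text
clock: 6.15
eef_pos: [439.0, -53.8, 70.3]
tcp_rot: [-3.141, 0.0, 0.439]
contact_force: [0.1, -0.3, -2.4]
opening: 0.261
grasp_force: 108.2
```

>>> play_rows(rows=[{"dp": [0, 0, 0], "turn": [0, 0, 0.9], "fingers": 1}, {"dp": [0, 0, 0], "turn": [0, 0, 0.9], "fingers": 1}, {"dp": [0, 0, 0], "turn": [0, 0, 0.9], "fingers": 1}, {"dp": [0, 0, 0], "turn": [0, 0, 0.05], "fingers": 1}, {"dp": [0, 0, 0], "turn": [0, 0, 0], "fingers": 1}])

```text
clock: 6.57
eef_pos: [439.0, -53.7, 70.4]
tcp_rot: [-3.141, 0.0, 0.159]
contact_force: [-0.6, 0.2, -2.9]
opening: 0.265
grasp_force: 108.2
```

```bash
python3 - <<'E'
from h import *
import pickle
g=grab('wrist');t=grab('top');s=r.sense();print(s['eef_pos'],s['tcp_rot'],s['clock'],s['qpos'],s['contact_force'],s['wrist_torque'])
pickle.dump((g,t,s),open('g1.pkl','wb'))
M=np.zeros((600,800,3),np.uint8);M[:420,:560]=g['pixels'][:,:,::-1]
M[300:600,400:800]=cv2.resize(t['pixels'][150:300,230:430,::-1],(400,300))
cv2.imwrite('pics/w2.png',M)
P=s['eef_pos'];y=s['tcp_rot'][2];c,q=np.cos(y),np.sin(y)
L=np.array([(130,-23,3),(130,23,3),(29,-12,62),(29,12,62),(-45,12,62),(-45,-12,62)],float)
X=np.c_[P[0]+c*L[:,0]-q*L[:,1],P[1]+q*L[:,0]+c*L[:,1],L[:,2]+P[2]-30]
print(w2px(g,X).round(1)); print(w2px(t,X).round(1))
E
```

```text
[439.11077535 -53.72771232  70.40720259] [-3.14153336e+00  1.62089957e-04  1.59808794e-01] 6.6667 [-1.25150043e-01  3.16165168e-01  2.14428349e+00  1.79981080e-05
  6.81316217e-01  1.28582351e+00] [ 0.14423559 -0.10525822 -2.53043977] [ 0.02992176 -0.02541922 -0.01349403]
[[320.4   6.2]
 [230.9   6.2]
 [306.2 229.3]
 [245.3 229.3]
 [250.2 379.7]
 [301.6 379.7]]
[[320.9 219.7]
 [303.1 222.4]
 [324.1 258.9]
 [314.2 260.4]
 [318.9 291.2]
 [328.9 289.7]]
```

View pics/w2.png

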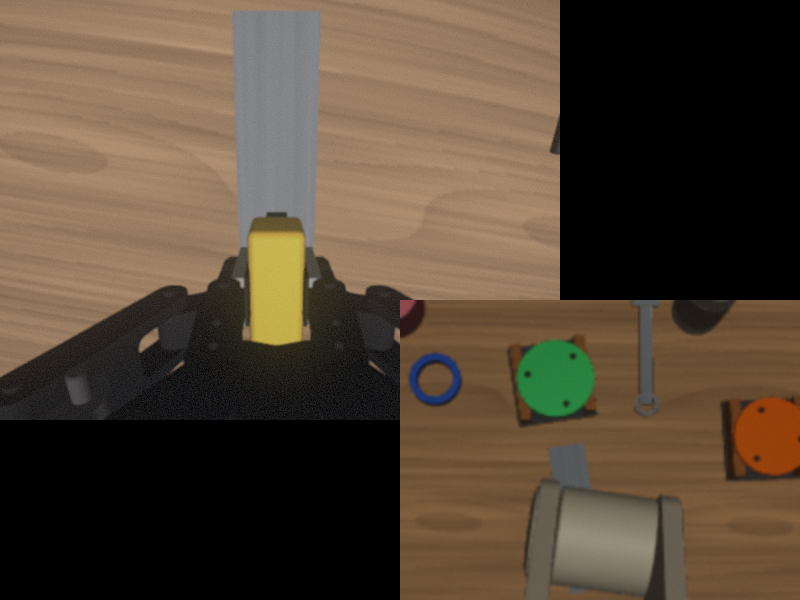

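The wrist picture shows the lifter gripped square, tip edge at row 12 between columns 233 and 319. The tip looks slightly low, so I'll measure how much the blade droops.

```bash
cat > pitch.py <<'E'
from fit import *
def blade(g,rows):
    hsv=cv2.cvtColor(g['pixels'],cv2.COLOR_RGB2HSV).astype(float); out=[]
    S=cv2.GaussianBlur(hsv[:,:,1],(1,9),0)
    for v in rows:
        m=S[v]; mid=np.median(m[265:290]); d=[]
        out_l=np.median(m[195:215]);out_r=np.median(m[335:355])
        th=(mid+out_l)/2; u=270
        while m[u]<th:u-=1
        ul=u+(m[u]-th)/(m[u]-m[u+1])
        th=(mid+out_r)/2; u=285
        while m[u]<th:u+=1
        ur=u-(m[u]-th)/(m[u]-m[u-1])
        out.append((v,ul,ur))
    return np.array(out)
def solve(g,P,yaw,rows):
    E=blade(g,rows)
    # unknown: z of blade top at tool axis, pitch slope (dz/dx), lateral offset, yaw off
    C=np.array(g['pose'])
    uv=np.r_[E[:,[1,0]],E[:,[2,0]]]
    n=cv2.undistortPoints(uv.reshape(-1,1,2),K(g),np.array(g['dist'])).reshape(-1,2)
    d=np.c_[n,np.ones(len(n))]@C[:3,:3].T;o=C[:3,3]-P
    c,s=np.cos(yaw),np.sin(yaw);Rm=np.array([[c,s,0],[-s,c,0],[0,0,1]])
    d=d@Rm.T;o=Rm@o; N=len(E)
    def res(p):
        z0,sl,y0,ya=p; t=(z0+sl*o[0]-o[2])/(d[:,2]-sl*d[:,0]); X=o+d*t[:,None]
        side=np.r_[np.full(N,23),np.full(N,-23)]
        return X[:,1]-y0-ya*X[:,0]-side
    q=least_squares(res,[-27,0,0,0],x_scale=[5,.05,2,.02]);return q.x,np.abs(q.fun).max(),E[[0,-1]]
E
python3 - <<'E'
from pitch import *
import pickle
g,t,s=pickle.load(open('g1.pkl','rb'))
print('before: z0,slope,y0,yaw'); 
print(solve(g,s['eef_pos'],s['tcp_rot'][2],range(20,205,8)))
E
```

```text
before: z0,slope,y0,yaw
(array([-2.74992936e+01, -2.09637290e-04, -2.34165971e-01,  7.52278325e-04]), np.float64(0.08568886168678702), array([[ 20.        , 231.68283039, 320.06664047],
       [204.        , 237.16917583, 315.00460858]]))
```

The blade is level to 0.02 rad or better, with its underside 30.5 mm below the TCP. I'll lower it and go partway in.

>>> play_rows(rows=[{"dp": [0, 0, 0.15], "turn": [0, 0, 0], "fingers": 1}, {"dp": [0, 0, 0.2], "turn": [0, 0, 0], "fingers": 1}, {"dp": [0, 0, 0.15], "turn": [0, 0, 0], "fingers": 1}, {"dp": [0, 0, 0], "turn": [0, 0, 0], "fingers": 1}])

```text
clock: 7.0
eef_pos: [438.1, -53.5, 49.0]
tcp_rot: [-3.141, 0.002, 0.158]
contact_force: [0.0, 0.8, -2.5]
opening: 0.264
grasp_force: 108.2
```

>>> play_rows(rows=[{"dp": [0.25, 0, 0], "turn": [0, 0, 0], "fingers": 1}, {"dp": [0.4, 0, 0], "turn": [0, 0, 0], "fingers": 1}, {"dp": [0.4, 0, 0], "turn": [0, 0, 0], "fingers": 1}, {"dp": [0.25, 0, 0], "turn": [0, 0, 0], "fingers": 1}, {"dp": [0, 0, 0], "turn": [0, 0, 0], "fingers": 1}])

```text
clock: 7.42
eef_pos: [493.7, -45.3, 50.9]
tcp_rot: [3.141, -0.003, 0.158]
contact_force: [1.1, -1.0, -3.5]
opening: 0.261
grasp_force: 108.2
```

```bash
python3 - <<'E'
from h import *
import pickle
g=grab('wrist','w3.png');s=r.sense();print(s['eef_pos'],s['tcp_rot'],s['clock'],s['contact_force'])
pickle.dump((g,s),open('g2.pkl','wb'))
print(K(g)); 
hsv=cv2.cvtColor(g['pixels'],cv2.COLOR_RGB2HSV);k=cv2.inRange(hsv,np.array((45,100,40)),np.array((85,255,255)))
c=max(cv2.findContours(k,0,1)[0],key=cv2.contourArea)[:,0].astype(float)
c=c[(c[:,1]>2)&(c[:,0]>2)&(c[:,0]<557)]
X=px2w(g,c,53)[:,:2]
from scipy.optimize import least_squares
q=least_squares(lambda p:np.hypot(*(X-p).T)-50,[650,-20],loss='soft_l1');print(len(X),q.x,np.abs(q.fun).mean())
E
```

```text
[491.71651583 -45.3464654   50.54397495] [ 3.14137916e+00 -7.98408484e-04  1.58293129e-01] 7.4667 [-0.60158134 -0.09278763 -2.36531624]
[[296.95929434   0.         276.02556709]
 [  0.         296.95929434 213.28835545]
 [  0.           0.           1.        ]]
166 [650.13327127 -18.91207898] 0.439266684005584
```

View pics/w3.png

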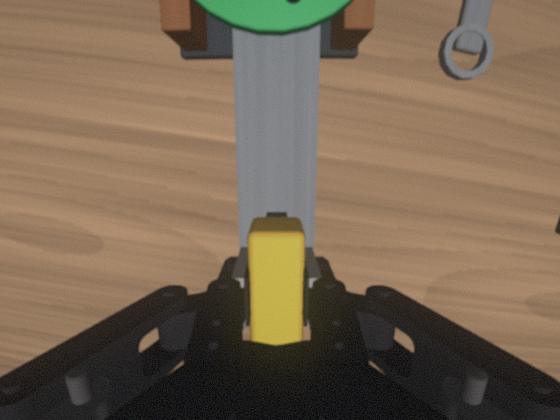

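The wrist picture shows the blade midway between the rails, the disc's edge at (276,30) and columns aligned (tip centre 276). The disc measures (650,-19). I'll go in 78 mm and 1 mm left, then lift slowly.

>>> play_rows(rows=[{"dp": [0.2, -0.01, 0], "turn": [0, 0, 0], "fingers": 1}, {"dp": [0.4, -0.01, 0], "turn": [0, 0, 0], "fingers": 1}, {"dp": [0.5, -0.005, 0], "turn": [0, 0, 0], "fingers": 1}, {"dp": [0.5, 0, 0], "turn": [0, 0, 0], "fingers": 1}, {"dp": [0.35, 0, 0], "turn": [0, 0, 0], "fingers": 1}])

```text
clock: 7.88
eef_pos: [568.8, -32.1, 50.6]
tcp_rot: [3.141, -0.001, 0.158]
contact_force: [0.2, 0.2, -2.5]
opening: 0.26
grasp_force: 108.2
```

>>> play_rows(rows=[{"dp": [0, 0, 0], "turn": [0, 0, 0], "fingers": 1}, {"dp": [0, 0, 0], "turn": [0, 0, 0], "fingers": 1}, {"dp": [0, 0, -0.1], "turn": [0, 0, 0], "fingers": 1}, {"dp": [0, 0, -0.15], "turn": [0, 0, 0], "fingers": 1}, {"dp": [0, 0, -0.1], "turn": [0, 0, 0], "fingers": 1}])

```text
clock: 8.3
eef_pos: [566.6, -32.4, 65.1]
tcp_rot: [-3.142, 0.001, 0.157]
contact_force: [0.5, 0.3, -2.2]
opening: 0.264
grasp_force: 108.1
```

>>> play_rows(rows=[{"dp": [0, 0, -0.06], "turn": [0, 0, 0], "fingers": 1}, {"dp": [0, 0, -0.06], "turn": [0, 0, 0], "fingers": 1}, {"dp": [0, 0, -0.06], "turn": [0, 0, 0], "fingers": 1}, {"dp": [0, 0, -0.06], "turn": [0, 0, 0], "fingers": 1}, {"dp": [0, 0, -0.06], "turn": [0, 0, 0], "fingers": 1}])

```text
clock: 8.72
eef_pos: [567.1, -32.2, 76.6]
tcp_rot: [-3.142, 0.0, 0.158]
contact_force: [-0.7, 0.6, -4.6]
opening: 0.262
grasp_force: 108.1
```

>>> play_rows(rows=[{"dp": [0, 0, -0.06], "turn": [0, 0, 0], "fingers": 1}, {"dp": [0, 0, -0.06], "turn": [0, 0, 0], "fingers": 1}, {"dp": [0, 0, -0.06], "turn": [0, 0, 0], "fingers": 1}, {"dp": [0, 0, -0.06], "turn": [0, 0, 0], "fingers": 1}, {"dp": [0, 0, 0], "turn": [0, 0, 0], "fingers": 1}])

```text
clock: 9.13
eef_pos: [567.7, -32.3, 86.5]
tcp_rot: [3.141, -0.001, 0.158]
contact_force: [0.2, 0.1, -3.9]
opening: 0.264
grasp_force: 108.1
```

```bash
cat > disc.py <<'E'
from h import *
from scipy.optimize import least_squares
def disc(g,s,zt):
    hsv=cv2.cvtColor(g['pixels'],cv2.COLOR_RGB2HSV);k=cv2.inRange(hsv,np.array((45,100,40)),np.array((85,255,255)))
    c=max(cv2.findContours(k,0,1)[0],key=cv2.contourArea)[:,0].astype(float)
    c=c[(c[:,1]>2)&(c[:,0]>2)&(c[:,0]<557)]
    P=s['eef_pos'];X=px2w(g,c,zt)[:,:2]
    q=least_squares(lambda p:np.hypot(*(X-p[:2]).T)-50,[*(P[:2]+[85,0])],loss='soft_l1')
    d=q.x-P[:2];y=s['tcp_rot'][2];C,S=np.cos(y),np.sin(y)
    return q.x.round(1),'local from eef',np.round([C*d[0]+S*d[1],-S*d[0]+C*d[1]],1),np.abs(q.fun).mean().round(2),len(X)
E
python3 - <<'E'
from disc import *
g=grab('wrist','w4.png');s=r.sense();print(s['eef_pos'],s['tcp_rot'],s['clock'],s['contact_force'],s['wrist_torque'])
print(disc(g,s,s['eef_pos'][2]-30.5+11))
E
```

```text
[567.59816681 -32.27707013  86.31590858] [ 3.14147607e+00 -3.89579017e-04  1.57708139e-01] 9.1833 [ 0.19899611  0.66945833 -4.17386337] [-0.00535274  0.0721169  -0.04992876]
(array([651.8, -18.8]), 'local from eef', array([85.3,  0.1]), np.float64(1.33), 474)
```

View pics/w4.png

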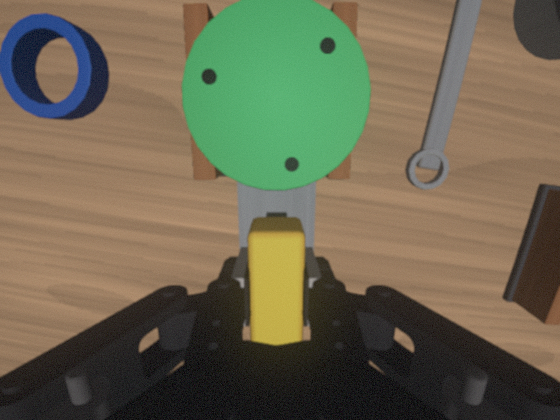

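The disc sits centred on the blade, at (276,90) in the picture, 85 mm ahead of the grip, and the load reads about 1.7 N. I'll lift on, back away, turn and carry.

>>> play_rows(rows=[{"dp": [0, 0, -0.1], "turn": [0, 0, 0], "fingers": 1}, {"dp": [0, 0, -0.2], "turn": [0, 0, 0], "fingers": 1}, {"dp": [0, 0, -0.25], "turn": [0, 0, 0], "fingers": 1}, {"dp": [0, 0, -0.25], "turn": [0, 0, 0], "fingers": 1}, {"dp": [0, 0, -0.25], "turn": [0, 0, 0], "fingers": 1}])

```text
clock: 9.6
eef_pos: [567.7, -32.3, 129.5]
tcp_rot: [3.141, -0.001, 0.158]
contact_force: [0.6, 0.3, -4.7]
opening: 0.263
grasp_force: 108.0
```

>>> play_rows(rows=[{"dp": [0, 0, -0.15], "turn": [0, 0, 0], "fingers": 1}, {"dp": [0, 0, -0.1], "turn": [0, 0, 0], "fingers": 1}, {"dp": [-0.08, 0, 0], "turn": [0, 0, 0], "fingers": 1}, {"dp": [-0.16, 0, 0], "turn": [0, 0, 0], "fingers": 1}, {"dp": [-0.24, 0, 0], "turn": [0, 0, 0], "fingers": 1}])

```text
clock: 10.02
eef_pos: [547.8, -35.3, 137.6]
tcp_rot: [-3.141, 0.0, 0.158]
contact_force: [-0.7, 0.8, -4.0]
opening: 0.262
grasp_force: 108.0
```

>>> play_rows(rows=[{"dp": [-0.27, 0, 0], "turn": [0, 0, 0], "fingers": 1}, {"dp": [-0.27, 0, 0], "turn": [0, 0, 0], "fingers": 1}, {"dp": [-0.24, 0, 0], "turn": [0, 0, 0], "fingers": 1}, {"dp": [-0.16, 0, 0], "turn": [0, 0, 0], "fingers": 1}, {"dp": [-0.08, 0, 0], "turn": [0, 0, 0], "fingers": 1}])

```text
clock: 10.43
eef_pos: [506.7, -41.8, 138.0]
tcp_rot: [-3.141, 0.001, 0.157]
contact_force: [-0.5, 0.3, -3.2]
opening: 0.263
grasp_force: 108.0
```

>>> play_rows(rows=[{"dp": [0, 0, 0], "turn": [0, 0, 0.1], "fingers": 1}, {"dp": [0, 0, 0], "turn": [0, 0, 0.2], "fingers": 1}, {"dp": [0, 0, 0], "turn": [0, 0, 0.3], "fingers": 1}, {"dp": [0, 0, 0], "turn": [0, 0, 0.4], "fingers": 1}, {"dp": [0, 0, 0], "turn": [0, 0, 0.4], "fingers": 1}])

```text
clock: 10.85
eef_pos: [508.9, -41.6, 138.2]
tcp_rot: [3.142, -0.001, 0.008]
contact_force: [1.4, -0.8, -4.0]
opening: 0.263
grasp_force: 108.0
```

>>> play_rows(rows=[{"dp": [0, 0, 0], "turn": [0, 0, 0.4], "fingers": 1}, {"dp": [0, 0, 0], "turn": [0, 0, 0.4], "fingers": 1}, {"dp": [0, 0, 0], "turn": [0, 0, 0.3], "fingers": 1}, {"dp": [0, 0, 0], "turn": [0, 0, 0.2], "fingers": 1}, {"dp": [0, 0, 0], "turn": [0, 0, 0.02], "fingers": 1}])

```text
clock: 11.27
eef_pos: [508.7, -41.6, 138.1]
tcp_rot: [-3.142, -0.0, -0.129]
contact_force: [-1.1, -0.4, -4.7]
opening: 0.262
grasp_force: 108.0
```

```bash
python3 - <<'E'
from disc import *
g=grab('wrist');s=r.sense();print(s['eef_pos'],s['tcp_rot'],s['clock'],s['contact_force'],s['qpos'])
print(disc(g,s,s['eef_pos'][2]-30.5+11))
E
```

```text
[508.56444821 -41.63808738 138.0984743 ] [-3.14155872e+00 -3.19760181e-04 -1.27374828e-01] 11.3167 [-0.42383574 -0.31942813 -4.51966752] [-8.46448008e-02  2.92037025e-01  1.96148905e+00  2.60994775e-05
  8.87745658e-01  1.61350988e+00]
(array([593.4, -52.5]), 'local from eef', array([85.6,  0. ]), np.float64(1.27), 463)
```

>>> play_rows(rows=[{"dp": [-0.02, -0.1, 0], "turn": [0, 0, 0], "fingers": 1}, {"dp": [-0.04, -0.2, 0], "turn": [0, 0, 0], "fingers": 1}, {"dp": [-0.05, -0.3, 0], "turn": [0, 0, 0], "fingers": 1}, {"dp": [-0.066, -0.4, 0], "turn": [0, 0, 0], "fingers": 1}, {"dp": [-0.066, -0.4, 0], "turn": [0, 0, 0], "fingers": 1}])

```text
clock: 11.73
eef_pos: [505.5, 16.5, 138.1]
tcp_rot: [-3.141, 0.0, -0.127]
contact_force: [-0.1, 0.2, -4.0]
opening: 0.263
grasp_force: 108.1
```

>>> play_rows(rows=[{"dp": [-0.066, -0.4, 0], "turn": [0, 0, 0], "fingers": 1}, {"dp": [-0.066, -0.4, 0], "turn": [0, 0, 0], "fingers": 1}, {"dp": [-0.066, -0.4, 0], "turn": [0, 0, 0], "fingers": 1}, {"dp": [-0.066, -0.4, 0], "turn": [0, 0, 0], "fingers": 1}, {"dp": [-0.066, -0.4, 0], "turn": [0, 0, 0], "fingers": 1}])

```text
clock: 12.15
eef_pos: [502.3, 98.1, 138.1]
tcp_rot: [-3.141, 0.0, -0.126]
contact_force: [1.2, -0.1, -5.1]
opening: 0.265
grasp_force: 108.1
```

>>> play_rows(rows=[{"dp": [-0.066, -0.4, 0], "turn": [0, 0, 0], "fingers": 1}, {"dp": [-0.066, -0.4, 0], "turn": [0, 0, 0], "fingers": 1}, {"dp": [-0.066, -0.4, 0], "turn": [0, 0, 0], "fingers": 1}, {"dp": [-0.066, -0.4, 0], "turn": [0, 0, 0], "fingers": 1}, {"dp": [-0.066, -0.4, 0], "turn": [0, 0, 0], "fingers": 1}])

```text
clock: 12.57
eef_pos: [499.1, 179.1, 138.1]
tcp_rot: [-3.141, 0.0, -0.126]
contact_force: [0.2, -0.1, -3.5]
opening: 0.265
grasp_force: 108.1
```

>>> play_rows(rows=[{"dp": [-0.066, -0.4, 0], "turn": [0, 0, 0], "fingers": 1}, {"dp": [-0.066, -0.4, 0], "turn": [0, 0, 0], "fingers": 1}, {"dp": [-0.066, -0.4, 0], "turn": [0, 0, 0], "fingers": 1}, {"dp": [-0.066, -0.4, 0], "turn": [0, 0, 0], "fingers": 1}, {"dp": [-0.066, -0.4, 0], "turn": [0, 0, 0], "fingers": 1}])

```text
clock: 12.98
eef_pos: [496.0, 260.1, 138.1]
tcp_rot: [-3.141, 0.0, -0.126]
contact_force: [-0.0, -0.3, -4.4]
opening: 0.259
grasp_force: 108.1
```

>>> play_rows(rows=[{"dp": [-0.066, -0.4, 0], "turn": [0, 0, 0], "fingers": 1}, {"dp": [-0.066, -0.4, 0], "turn": [0, 0, 0], "fingers": 1}, {"dp": [-0.05, -0.3, 0], "turn": [0, 0, 0], "fingers": 1}, {"dp": [-0.04, -0.2, 0], "turn": [0, 0, 0], "fingers": 1}, {"dp": [-0.02, -0.1, 0], "turn": [0, 0, 0], "fingers": 1}])

```text
clock: 13.4
eef_pos: [493.8, 316.4, 138.0]
tcp_rot: [-3.141, 0.0, -0.126]
contact_force: [0.8, -0.5, -4.0]
opening: 0.262
grasp_force: 108.1
```

```bash
python3 - <<'E'
from disc import *
import pickle
g=grab('wrist','w5.png');s=r.sense();print(s['eef_pos'],s['tcp_rot'],s['clock'],s['contact_force'],s['qpos'])
pickle.dump((g,s),open('g5.pkl','wb'))
print(disc(g,s,s['eef_pos'][2]-30.5+11))
E
```

```text
[493.91162972 316.3733204  138.00972305] [-3.14130554e+00  8.78962555e-05 -1.26050897e-01] 13.45 [-0.05879152  0.14851754 -4.70563326] [5.66981538e-01 3.98000340e-01 1.79870042e+00 3.41860630e-04
 9.44776118e-01 2.26362849e+00]
(array([578.6, 305.7]), 'local from eef', array([85.4,  0.1]), np.float64(1.4), 460)
```

View pics/w5.png

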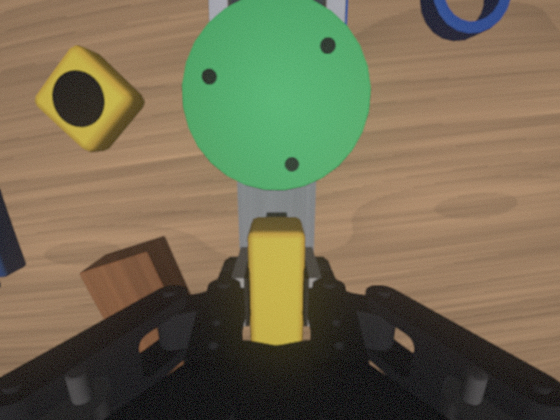

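The wrist picture shows the disc still centred on the blade at (276,90), with the cradle's rail ends at the top near columns 215 and 338. I'll use them to check the cradle's lateral position.

```bash
python3 - <<'E'
from h import *
import pickle
g,s=pickle.load(open('g5.pkl','rb'));im=g['pixels'].astype(int)
for v in (3,8): print(v,[tuple(im[v,u]) for u in range(204,232,2)],'|',[tuple(im[v,u]) for u in range(322,352,2)])
for u in (214,340): print(u,[tuple(im[v,u]) for v in range(6,46,3)])
c,q=np.cos(-.1267),np.sin(-.1267)
L=np.array([(-50,49,45),(-50,35,45),(-50,-35,45),(-50,-49,45),(-53,52,8),(-53,-52,8)],float)
print(w2px(g,np.c_[607.4+c*L[:,0]-q*L[:,1],299.6+q*L[:,0]+c*L[:,1],L[:,2]]).round(1))
E
```

```text
3 [(np.int64(148), np.int64(122), np.int64(94)), (np.int64(146), np.int64(120), np.int64(93)), (np.int64(146), np.int64(134), np.int64(128)), (np.int64(164), np.int64(167), np.int64(173)), (np.int64(167), np.int64(163), np.int64(173)), (np.int64(162), np.int64(162), np.int64(170)), (np.int64(166), np.int64(166), np.int64(174)), (np.int64(167), np.int64(168), np.int64(174)), (np.int64(170), np.int64(171), np.int64(179)), (np.int64(167), np.int64(166), np.int64(173)), (np.int64(165), np.int64(164), np.int64(172)), (np.int64(159), np.int64(158), np.int64(162)), (np.int64(104), np.int64(97), np.int64(95)), (np.int64(69), np.int64(71), np.int64(64))] | [(np.int64(68), np.int64(69), np.int64(69)), (np.int64(69), np.int64(66), np.int64(63)), (np.int64(125), np.int64(125), np.int64(123)), (np.int64(159), np.int64(162), np.int64(168)), (np.int64(164), np.int64(164), np.int64(171)), (np.int64(166), np.int64(168), np.int64(172)), (np.int64(166), np.int64(167), np.int64(173)), (np.int64(167), np.int64(166), np.int64(175)), (np.int64(165), np.int64(165), np.int64(170)), (np.int64(164), np.int64(1
[... 2308 characters left out ...]
(173)), (np.int64(166), np.int64(167), np.int64(174)), (np.int64(167), np.int64(168), np.int64(173)), (np.int64(163), np.int64(163), np.int64(170)), (np.int64(145), np.int64(162), np.int64(154)), (np.int64(80), np.int64(163), np.int64(104)), (np.int64(84), np.int64(168), np.int64(107)), (np.int64(82), np.int64(168), np.int64(106)), (np.int64(88), np.int64(175), np.int64(112)), (np.int64(86), np.int64(170), np.int64(109)), (np.int64(86), np.int64(171), np.int64(111)), (np.int64(87), np.int64(171), np.int64(109)), (np.int64(84), np.int64(169), np.int64(108)), (np.int64(87), np.int64(169), np.int64(110))]
[[215.7 135.1]
 [233.7 135. ]
 [324.2 135.1]
 [342.2 135.3]
 [220.6 138.4]
 [336.5 138.5]]
```

>>> play_rows(rows=[{"dp": [0.1, 0.01, 0], "turn": [0, 0, 0], "fingers": 1}, {"dp": [0.17, 0, 0], "turn": [0, 0, 0], "fingers": 1}, {"dp": [0.21, 0, 0], "turn": [0, 0, 0], "fingers": 1}, {"dp": [0.17, 0, 0], "turn": [0, 0, 0], "fingers": 1}, {"dp": [0.1, 0, 0], "turn": [0, 0, 0], "fingers": 1}])

```text
clock: 13.87
eef_pos: [525.7, 310.1, 138.2]
tcp_rot: [-3.141, -0.001, -0.128]
contact_force: [-0.5, 0.1, -4.1]
opening: 0.26
grasp_force: 108.1
```

>>> play_rows(rows=[{"dp": [0, 0, 0.05], "turn": [0, 0, 0], "fingers": 1}, {"dp": [0, 0, 0.13], "turn": [0, 0, 0], "fingers": 1}, {"dp": [0, 0, 0.2], "turn": [0, 0, 0], "fingers": 1}, {"dp": [0, 0, 0.22], "turn": [0, 0, 0], "fingers": 1}, {"dp": [0, 0, 0.2], "turn": [0, 0, 0], "fingers": 1}])

```text
clock: 14.28
eef_pos: [523.4, 310.6, 104.8]
tcp_rot: [3.141, 0.001, -0.127]
contact_force: [-0.1, -0.5, -4.3]
opening: 0.262
grasp_force: 108.1
```

>>> play_rows(rows=[{"dp": [0, 0, 0.18], "turn": [0, 0, 0], "fingers": 1}, {"dp": [0, 0, 0.1], "turn": [0, 0, 0], "fingers": 1}, {"dp": [0, 0, 0.05], "turn": [0, 0, 0], "fingers": 1}, {"dp": [0, 0, 0.02], "turn": [0, 0, 0], "fingers": 1}, {"dp": [0, 0, 0], "turn": [0, 0, 0], "fingers": 1}])

```text
clock: 14.7
eef_pos: [524.1, 310.8, 92.0]
tcp_rot: [3.142, 0.0, -0.127]
contact_force: [0.3, -0.6, -4.2]
opening: 0.264
grasp_force: 108.1
```

```bash
python3 - <<'E'
from disc import *
g=grab('wrist');t=grab('top');a=grab('scene');s=r.sense();print(s['eef_pos'],s['tcp_rot'],s['clock'],s['contact_force'])
print(disc(g,s,s['eef_pos'][2]-19.5))
M=np.zeros((600,800,3),np.uint8)
M[:420,:400]=g['pixels'][:420,80:480,::-1]
M[:360,400:800]=cv2.resize(t['pixels'][150:240,140:240,::-1],(400,360),interpolation=cv2.INTER_CUBIC)
M[360:600,400:800]=cv2.resize(a['pixels'][130:190,300:400,::-1],(400,240),interpolation=cv2.INTER_CUBIC)
cv2.imwrite('pics/m2.png',M)
hsv=cv2.cvtColor(t['pixels'],cv2.COLOR_RGB2HSV);k=cv2.inRange(hsv,np.array((45,100,40)),np.array((85,255,255)))
c=max(cv2.findContours(k,0,1)[0],key=cv2.contourArea)[:,0].astype(float);print(len(c),px2w(t,c,s['eef_pos'][2]-19.5)[:,:2].min(0),px2w(t,c,s['eef_pos'][2]-19.5)[:,:2].max(0))
E
```

```text
[524.29844919 310.94262775  92.53050794] [-3.14109336e+00 -6.30309500e-04 -1.27153579e-01] 14.85 [-0.31574575 -0.99065893 -4.60612087]
(array([608.9, 300. ]), 'local from eef', array([85.3, -0.1]), np.float64(1.48), 463)
108 [557.07939884 249.25847587] [656.67870221 347.13340382]
```

View pics/m2.png

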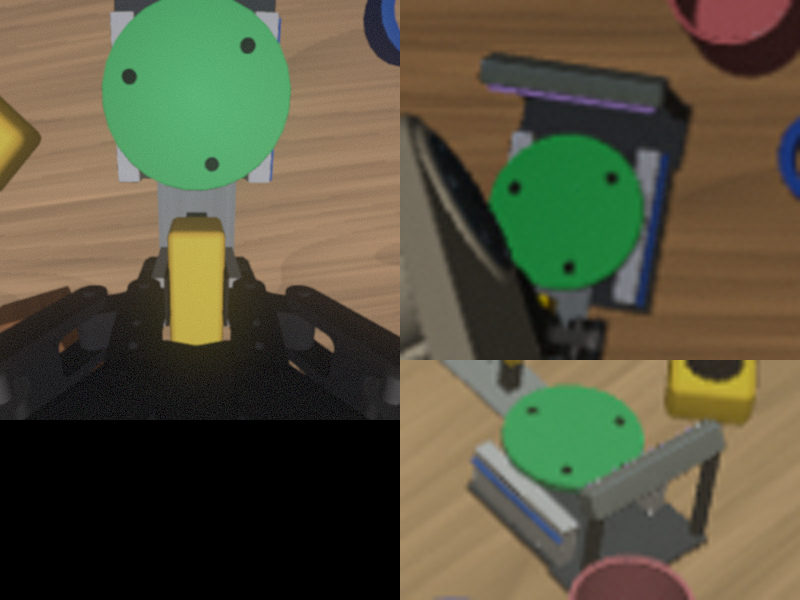

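The montage shows the disc over the cradle and centred: disc (606.9,299.1) against seat (607.4,299.6), with even rails on both sides. I'll lower it slowly.

>>> play_rows(rows=[{"dp": [0, 0, 0.05], "turn": [0, 0, 0], "fingers": 1}, {"dp": [0, 0, 0.08], "turn": [0, 0, 0], "fingers": 1}, {"dp": [0, 0, 0.08], "turn": [0, 0, 0], "fingers": 1}, {"dp": [0, 0, 0.06], "turn": [0, 0, 0], "fingers": 1}, {"dp": [0, 0, 0.04], "turn": [0, 0, 0], "fingers": 1}])

```text
clock: 15.27
eef_pos: [523.8, 310.6, 79.1]
tcp_rot: [3.141, 0.0, -0.127]
contact_force: [-0.5, -0.3, -4.3]
opening: 0.265
grasp_force: 108.1
```

>>> play_rows(rows=[{"dp": [0, 0, 0.04], "turn": [0, 0, 0], "fingers": 1}, {"dp": [0, 0, 0.04], "turn": [0, 0, 0], "fingers": 1}, {"dp": [0, 0, 0.04], "turn": [0, 0, 0], "fingers": 1}, {"dp": [0, 0, 0.04], "turn": [0, 0, 0], "fingers": 1}, {"dp": [0, 0, 0.04], "turn": [0, 0, 0], "fingers": 1}])

```text
clock: 15.68
eef_pos: [524.3, 310.9, 71.7]
tcp_rot: [-3.141, -0.0, -0.127]
contact_force: [-0.4, 0.2, -2.5]
opening: 0.261
grasp_force: 108.1
```

>>> play_rows(rows=[{"dp": [0, 0, 0.04], "turn": [0, 0, 0], "fingers": 1}, {"dp": [0, 0, 0.05], "turn": [0, 0, 0], "fingers": 1}, {"dp": [0, 0, 0.08], "turn": [0, 0, 0], "fingers": 1}, {"dp": [0, 0, 0.1], "turn": [0, 0, 0], "fingers": 1}, {"dp": [0, 0, 0.1], "turn": [0, 0, 0], "fingers": 1}])

```text
clock: 16.1
eef_pos: [524.0, 310.7, 56.5]
tcp_rot: [-3.142, -0.0, -0.127]
contact_force: [0.6, 0.1, -2.9]
opening: 0.264
grasp_force: 108.1
```

>>> play_rows(rows=[{"dp": [0, 0, 0.06], "turn": [0, 0, 0], "fingers": 1}, {"dp": [0, 0, 0.02], "turn": [0, 0, 0], "fingers": 1}, {"dp": [0, 0, 0], "turn": [0, 0, 0], "fingers": 1}])

```text
clock: 16.35
eef_pos: [523.8, 310.7, 53.3]
tcp_rot: [3.141, 0.0, -0.127]
contact_force: [-0.3, -0.2, -3.4]
opening: 0.259
grasp_force: 108.1
```

```bash
python3 - <<'E'
from disc import *
g=grab('wrist');t=grab('top');s=r.sense();print(s['eef_pos'],s['tcp_rot'],s['clock'],s['contact_force'])
print(disc(g,s,53))
hsv=cv2.cvtColor(t['pixels'],cv2.COLOR_RGB2HSV);k=cv2.inRange(hsv,np.array((45,100,40)),np.array((85,255,255)))
c=max(cv2.findContours(k,0,1)[0],key=cv2.contourArea)[:,0].astype(float);X=px2w(t,c,53)[:,:2];print(X.min(0),X.max(0))
E
```

```text
[524.06387862 310.77160512  53.69372663] [-3.14159249e+00 -4.91693823e-06 -1.27168631e-01] 16.45 [-0.34722981 -0.32227792 -3.03419789]
(array([608.8, 300. ]), 'local from eef', array([85.4,  0.1]), np.float64(0.82), 478)
[556.76463223 248.41830092] [657.87948082 347.52838759]
```

The disc is down and centred, with the load off the blade. I'll draw straight out 165 mm.

>>> play_rows(rows=[{"dp": [-0.1, 0, 0], "turn": [0, 0, 0], "fingers": 1}, {"dp": [-0.2, 0, 0], "turn": [0, 0, 0], "fingers": 1}, {"dp": [-0.3, 0, 0], "turn": [0, 0, 0], "fingers": 1}, {"dp": [-0.3, 0, 0], "turn": [0, 0, 0], "fingers": 1}, {"dp": [-0.3, 0, 0], "turn": [0, 0, 0], "fingers": 1}])

```text
clock: 16.87
eef_pos: [474.6, 316.8, 53.6]
tcp_rot: [3.141, 0.001, -0.127]
contact_force: [-1.0, -0.4, -3.2]
opening: 0.267
grasp_force: 108.1
```

>>> play_rows(rows=[{"dp": [-0.3, 0, 0], "turn": [0, 0, 0], "fingers": 1}, {"dp": [-0.3, 0, 0], "turn": [0, 0, 0], "fingers": 1}, {"dp": [-0.3, 0, 0], "turn": [0, 0, 0], "fingers": 1}, {"dp": [-0.3, 0, 0], "turn": [0, 0, 0], "fingers": 1}, {"dp": [-0.3, 0, 0], "turn": [0, 0, 0], "fingers": 1}])

```text
clock: 17.28
eef_pos: [415.6, 324.6, 53.8]
tcp_rot: [-3.142, -0.0, -0.127]
contact_force: [0.1, -0.2, -2.2]
opening: 0.265
grasp_force: 108.1
```

>>> play_rows(rows=[{"dp": [-0.3, 0, 0], "turn": [0, 0, 0], "fingers": 1}, {"dp": [-0.3, 0, 0], "turn": [0, 0, 0], "fingers": 1}, {"dp": [-0.3, 0, 0], "turn": [0, 0, 0], "fingers": 1}, {"dp": [-0.3, 0, 0], "turn": [0, 0, 0], "fingers": 1}, {"dp": [-0.2, 0, 0], "turn": [0, 0, 0], "fingers": 1}])

```text
clock: 17.7
eef_pos: [359.7, 331.5, 53.6]
tcp_rot: [3.141, 0.0, -0.127]
contact_force: [0.1, 0.9, -2.8]
opening: 0.258
grasp_force: 108.1
```

>>> play_rows(rows=[{"dp": [-0.1, 0, 0.05], "turn": [0, 0, 0], "fingers": 1}, {"dp": [0, 0, 0.12], "turn": [0, 0, 0], "fingers": 1}, {"dp": [0, 0, 0.14], "turn": [0, 0, 0], "fingers": 1}, {"dp": [0, 0, 0.12], "turn": [0, 0, 0], "fingers": 1}, {"dp": [0, 0, 0.05], "turn": [0, 0, 0], "fingers": 1}])

```text
clock: 18.12
eef_pos: [357.5, 331.7, 33.5]
tcp_rot: [3.141, 0.001, -0.128]
contact_force: [0.3, -0.2, -1.7]
opening: 0.256
grasp_force: 108.1
```

>>> play_rows(rows=[{"dp": [0, 0, 0.03], "turn": [0, 0, 0], "fingers": 1}, {"dp": [0, 0, 0.03], "turn": [0, 0, 0], "fingers": 1}, {"dp": [0, 0, 0.02], "turn": [0, 0, 0], "fingers": 1}, {"dp": [0, 0, 0], "turn": [0, 0, 0], "fingers": 1}])

```text
clock: 18.45
eef_pos: [357.6, 331.9, 31.8]
tcp_rot: [3.141, 0.0, -0.127]
contact_force: [-1.7, -3.2, 6.7]
opening: 0.261
grasp_force: 109.4
```

```bash
python3 - <<'E'
from h import *
g=grab('top');a=grab('scene');s=r.sense();print(s['eef_pos'],s['tcp_rot'],s['clock'],s['contact_force'])
M=np.zeros((600,800,3),np.uint8)
M[:600,:400]=cv2.resize(g['pixels'][140:320,100:220,::-1],(400,600),interpolation=cv2.INTER_CUBIC)
M[:400,400:800]=cv2.resize(a['pixels'][80:200,260:380,::-1],(400,400),interpolation=cv2.INTER_CUBIC)
cv2.imwrite('pics/m3.png',M)
hsv=cv2.cvtColor(g['pixels'],cv2.COLOR_RGB2HSV);k=cv2.inRange(hsv,np.array((45,100,40)),np.array((85,255,255)))
c=max(cv2.findContours(k,0,1)[0],key=cv2.contourArea);e=cv2.fitEllipse(c);print(e,px2w(g,[e[0]],53))
E
```

```text
[357.58529954 331.87628563  31.76938504] [ 3.14144895e+00 -8.67803329e-05 -1.27366961e-01] 18.55 [-1.68682045 -3.03351043  6.27569011]
((182.70828247070312, 203.66441345214844), (37.15946960449219, 38.83466339111328), 27.223833084106445) [[606.60237237 298.22993113  53.        ]]
```

View pics/m3.png

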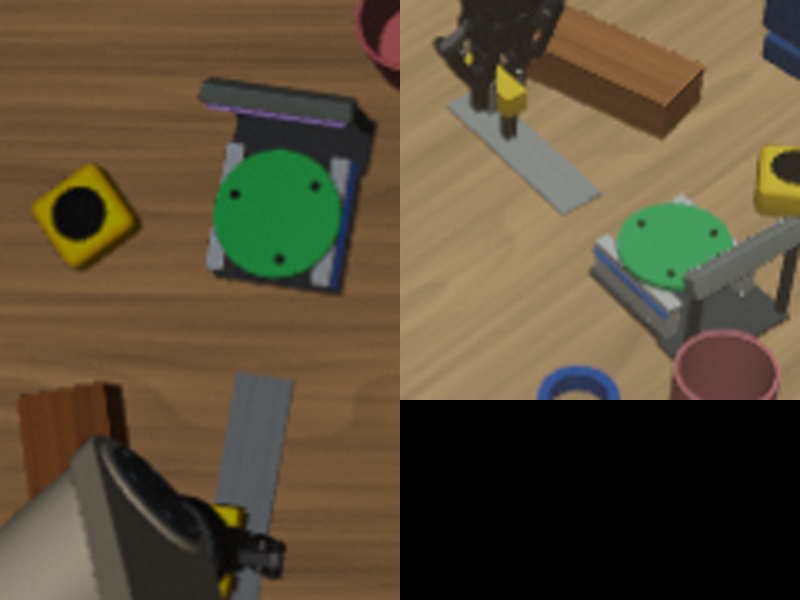

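The picture shows the green disc flat on both rails of the cradle, and the lifter flat on the bench about 60 mm clear of it. I'll release and withdraw upward.

>>> play_rows(rows=[{"dp": [0, 0, 0], "turn": [0, 0, 0], "fingers": 0.6}, {"dp": [0, 0, 0], "turn": [0, 0, 0], "fingers": 0.4}, {"dp": [0, 0, 0], "turn": [0, 0, 0], "fingers": 0.3}, {"dp": [0, 0, 0], "turn": [0, 0, 0], "fingers": 0.3}, {"dp": [0, 0, 0], "turn": [0, 0, 0], "fingers": 0.3}])

```text
clock: 18.97
eef_pos: [357.5, 332.1, 31.3]
tcp_rot: [-3.141, -0.0, -0.127]
contact_force: [-0.2, 0.1, 0.1]
opening: 0.701
grasp_force: 0.0
```

>>> play_rows(rows=[{"dp": [0, 0, -0.2], "turn": [0, 0, 0], "fingers": 0.3}, {"dp": [0, 0, -0.4], "turn": [0, 0, 0], "fingers": 0.3}, {"dp": [0, 0, -0.6], "turn": [0, 0, 0], "fingers": 0.3}, {"dp": [0, 0, -0.7], "turn": [0, 0, 0], "fingers": 0.3}, {"dp": [0, 0, -0.7], "turn": [0, 0, 0], "fingers": 0.3}])

```text
clock: 19.38
eef_pos: [357.0, 331.7, 136.6]
tcp_rot: [3.141, 0.001, -0.127]
contact_force: [0.7, 0.0, 0.5]
opening: 0.702
grasp_force: 0.0
```

>>> play_rows(rows=[{"dp": [0, 0, -0.5], "turn": [0, 0, 0], "fingers": 0.3}, {"dp": [0, 0, -0.2], "turn": [0, 0, 0], "fingers": 0.3}, {"dp": [0, 0, 0], "turn": [0, 0, 0], "fingers": 0.3}, {"dp": [0, 0, 0], "turn": [0, 0, 0], "fingers": 0.3}])

```text
clock: 19.72
eef_pos: [357.2, 331.9, 163.1]
tcp_rot: [-3.141, -0.0, -0.127]
contact_force: [0.5, 0.0, 0.0]
opening: 0.7
grasp_force: 0.0
```

```bash
python3 - <<'E'
from h import *
g=grab('scene');s=r.sense();print(s['eef_pos'],s['clock'],s['contact_force'])
cv2.imwrite('pics/f.png',cv2.resize(g['pixels'][:,:,::-1],(800,600)))
E
```

```text
[356.8463499  331.58522856 162.34940613] 19.7667 [ 0.1285113   0.38724449 -0.90111777]
```

View pics/f.png

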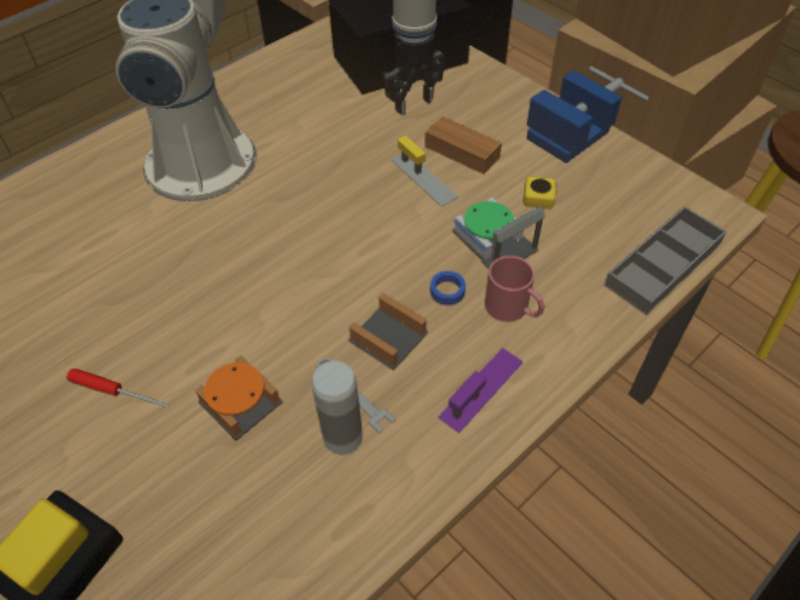

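The final picture shows the disc flat in the cradle at (489,219) and the lifter standing free at (424,175). The gripper is clear of everything, and nothing else looks moved.

```bash
python3 -c "
from rig import r
print(r.sign_off())"
```

```text
the job is handed in; nothing more can be done
None
```

I handed the job in at about 20 s: the green disc lies flat on the cradle's rails, within about 2 mm of centre by the top camera, and the lifter stands flat on the bench about 60 mm clear of the cradle; the disc hides the pin, so I couldn't see it held down.

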